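# Kick down the leg of a tip-up wiring frame and hold it upright

## Task

On the wiring bench, tip the loose red dust lid up by its tab so that it clearly slants on its cup (at least 10 degrees), then lift it off and lay it down on the bench, clear of the cup. Then, with the blue frame still leaning back on its rest, flip its yellow kickstand all the way down over centre. Last, bring the frame upright so that the kickstand's foot is down in the cup, and finish while holding it there in the gripper's fingers, because it tips back if let go; leave the other things on the bench where they are.

Things in the scene. Friction and masses are not known exactly. Their poses are not given: they have to be found in the camera images.
- stand: Fixed steel base of the frame. Origin: on the bench, straight below the middle of the frame's hinge. x runs along the hinge, y points to the kickstand and cup side, z up. Base plate 6 mm thick: x -100 to 100, y -100 to 30 mm, with a 50 mm wide strip out to the cup. At y -88 mm a rest bar, 91 mm high, x -66 to 66 mm, behind the frame.
- cup_rim (a point): Centre of the mouth of the round aluminium foot cup, fixed to the base at x 30, y 130 mm of the stand, 22 mm above the bench. Cup 76 mm outside, 68 mm inside diameter, inner floor 6 mm above the bench.
- lid: Loose red round dust lid, 60 g: disc 88 mm diameter, 6 mm thick, with a plug 58 mm in diameter reaching 6 mm below it into the cup (5 mm play all round). Origin: centre of the disc's underside, which sits on the cup's rim at the start (lying right way up on the bench the origin is 6 mm high). z up; x points to the tab.
- lid_tab (a point): Middle of the lid's upright tab, a red block 10 mm (radial, lid x) by 22 mm (tangential, lid y) by 26 mm high, standing on the disc; 36 mm along lid x and 19 mm above the lid's origin. It points away from the frame, within about 35 degrees. Grasp it across its 22 mm from above.
- frame_hinge (a point): Middle of the frame's hinge line, 20 mm above the bench; the hinge runs along the stand's x.
- frame (a joint): Lean of the frame, rad: 0 upright, negative leaning back away from the cup (starts leaning, about -0.26, its stop), positive toward the cup. Free hinge; 1.3 kg, gear on the back: it falls back if let go. 1 to 3 N at the top rail raise or hold it. With the kickstand down, the foot meets the cup floor at 0 and stops it. With the lid on the cup it cannot come upright.
- rail_mid (a point): Middle of the frame's blue top rail: 164 mm along the stand's x, 18 by 18 mm section, 200 mm up the frame from the hinge (220 mm above the bench upright). Grip it from above across its 18 mm. Below it the frame is 164 mm wide, 18 mm thick; on its back (-y) gear stands up to 51 mm out from the frame's middle, from 48 mm below the rail's middle down.
- leg_pivot (a point): Pivot of the kickstand, at a dark hub on the cup side of the frame: 30 mm along the stand's x from the middle, 30 mm out from the frame's mid-plane toward the cup, 130 mm up the frame from the hinge.
- leg_foot (a point): Centre of the kickstand's black ball foot (22 mm), 166 mm from the pivot along a yellow round leg 12 mm thick. Stowed, the leg lies level along the frame's cup-side face, 15 mm clear of it, pointing to the stand's -x; its last 54 mm stick out past the frame's edge, so a finger can go down on its inner (-y) side there and push it out.
- leg (a joint): Kickstand angle, rad: 0 stowed, 1.571 fully down (stop). It turns about the pivot from the stand's -x to outward (+y) and down: 53 degrees below level with the frame upright, 38 with it leaning. An over-centre spring holds it stowed below about 0.45 and snaps it down beyond about 0.7; some 1 to 1.5 N at the foot move it. Frame leaning, the lowered foot hangs 33 mm above its place in the cup.
- driver: Bystander: red-handled screwdriver, 200 mm, lying on the bench to the robot's right.
- crimper: Bystander: black and red crimping pliers, about 190 mm, lying at the left.
- rail_offcut: Bystander: short piece of steel mounting rail, 90 by 27 mm, 11 mm high, lying beyond the stand.
- earth_bar: Bystander: brass terminal bar, 90 by 12 mm, 18 mm high, lying at the far left.
- tape: Bystander: green roll, 90 mm diameter, 19 mm high, lying at the left.
- tin: Bystander: open steel tin, 74 mm diameter, 100 mm high, at the far right.
Mind the look-alikes: they are no part of the job. What is meant by the lid is not brown, and is the larger of those in its own colour.

How it is judged (in metres and radians):
On the way, in this order (a step that is already met when the one before it is completed fails the run):
1. the lid is tipped up at least 10 degrees while still at its cup (angle between lid's own z axis and vertical above 0.17 rad and distance between lid and cup_rim below 0.06 m), for 0.05 s.
2. the lid lies on the bench clear of the cup, let go (height (world z) of lid below 0.03 m and horizontal distance between lid and cup_rim above 0.1 m and linear speed of lid below 0.03 m/s and contact force between the fingers and lid below 0.1 N), for 0.2 s.
3. the kickstand is fully down while the frame still leans back (value of joint leg above 1.45 rad and value of joint frame below -0.12 rad), for 0.2 s.
At the end, for the whole second after the job is handed in: Ends holding: frame still and upright within 0.06 rad, fingers pressing on it with over 0.5 N; kickstand joint above 1.45, foot centre within 25 mm of the cup axis and under 27 mm high; lid still, let go, origin below 30 mm and over 100 mm (level) from the cup centre (all of step 2 and value of joint frame between -0.06 and 0.06 rad and velocity of joint frame between -0.05 and 0.05 rad/s and value of joint leg above 1.45 rad and contact force between the fingers and stand above 0.5 N and horizontal distance between leg_foot and cup_rim below 0.025 m and height (world z) of leg_foot below 0.027 m); the arm keeps its last pose, push and grip.
It fails at once if another thing on the bench is moved more than 30 mm (distance of any of driver, crimper, rail_offcut, earth_bar, tape, tin from where it was at the start of the episode above 0.03 m).
It also fails if it takes over 64 s, if anything falls off the work surface, if the arm or the gripper's body presses on something with over 40 N, if the wrist force passes 120 N, or if a joint passes its speed limit or range.

## Robot

A 6-joint arm with a two-finger parallel gripper is mounted at the origin on the work surface. World frame = base frame: x ahead of the robot, y to its left, z up, the work surface at z = 0. Lengths are in mm, angles in rad, forces in N, time in s.
With the tool pointing down it reaches from about 275 to 750 mm from the base axis. Payload 10.2 kg.
Tool frame: the origin (TCP) lies at the very end of the fingers, on their centre line; the grasp point (between the pads) lies 19 mm behind it; x points along the fingers, y is the direction in which the jaws open and shut, and the axes are right-handed (so a half turn about x gives the same grasp; the last joint's range is limited). The gripper opens to 85 mm and grips with 20 to 120 N. Pads are 22 mm wide; open, the fingers measure 114 mm over their backs; the gripper's body (76 mm by 85 mm) begins 54 mm behind the grasp point. The pads swing forward as they close: fully open they stand 13 mm farther back than shut.
Start: joints at [-1.532, 0.313, 1.498, -0, 1.331, -0.223], TCP at [135.867, -507.12, 201.094] pointing down, gripper open.
Joint ranges: [-2.94, 2.94], [-0.97, 2.17], [0.19, 2.56], [-1.23, 4.37], [0.02, 3.11], [-2.88, 2.88]. Speed limits (rad/s): [2.39, 2.39, 3.01, 3.14, 3.14, 3.14].

## Interface

Orientations are given as a unit quaternion [w, x, y, z].
In Python, from rig import ctrl, viewer, finish_job gives the robot as it stands.
- The arm moves only by the tool carry_out, never from a script. Its argument "targets" is a list of rows, each an object of numbers: "x", "y", "z": the shift along the world's x, y, z in m; "ax", "ay", "az": the turn, a rotation vector about the world's x, y, z in rad; "hand": the opening, from -1 (shut) to 1 (fully open). A call has 1 to 5 rows; each row is the pose to reach, as a shift and turn from the pose commanded when the call began; what a row does not reach only later rows make up. A row lasts 1/8 s, in which the tool goes at most 62.5 mm and 10.7 degrees, less where a joint would pass 70% of its speed; a pose out of reach is approached as far as the arm can. A call with a gripper value outside its range is refused whole. The fingers move at their own pace and stop on an object; "grip_force" is the grip in N (left out, the last holds). Time passes only in rows, so rows that repeat a pose let the fingers close. It gives the time, the measured TCP pose, the force and the opening at its end, in the units of the state.
- ctrl.sense(): the state, without advancing time (a new reading comes with each control period).
- viewer.capture(name): name is "side" or "top" or "wrist"; returns the picture (420x560x3 uint8, blue, green, red); there is no depth.
- viewer.camera_info(name): a dict with "fx", "fy", "cx", "cy" (pixels), "R" (3x3) and "t" (3): a world point X has camera coordinates R X + t. Camera axes: x right, y down, z forward; pixel columns grow to the right and rows downward; lengths in mm; the calibration is good to about 2 mm. A picture is of the moment at which its call begins: read the wrist's pose just before it. camera_info takes no time and is no camera call; for the wrist camera it gives the pose at the moment of the call.
- finish_job(): hands the job in, once; it reports no verdict.
The state is a dict: "time_s": time; "joints": joint angles; "dq": joint speeds; "tau": joint torques, N m; "eef_pos": TCP position; "ee_rot": TCP orientation; "force": force on the tool from outside, world axes, zero at the start; "wrist_torque": the same for the moment, N m; "grip_width": opening from 0.0 (shut) to 1.0 (fully open).
Only numpy, scipy, OpenCV 4.12 (cv2) and the standard library are available. Lean on these libraries where they do the work, as an engineer would, in place of code of your own. Each camera call takes 0.05 s, during which the arm holds its last target. There are 200 camera calls.

## Working session

There is one attempt and no reset: what is moved stays moved. The work goes in short steps, Python scripts to look and compute and a tool call to move; the robot and the scene stay as the last step left them, time stands still between calls to the robot, and variables do not carry over. Pictures are saved under pics/ and viewed, about 8 in all and at most 12, crops included, and the job is handed in when it is done.

Besides the shell and the picture viewer there is one more tool, called after "Request:" by a JSON object that holds its "api" and its "payload", one argument or row to a line. carry_out: Moves the arm, as the interface text tells. Its arguments: {"type":"object","properties":{"targets":{"type":"array"},"grip_force":{"type":"number"}},"required":["targets"]}

```bash
mkdir -p pics; ls; python3 - <<'E'
from rig import ctrl, viewer
import cv2,numpy as np
s=ctrl.sense();print(s)
for n in("top","side"):
    im=viewer.capture(n);cv2.imwrite(f"pics/{n}0.png",im)
    c=viewer.camera_info(n);print(n,{k:np.round(v,3).tolist() for k,v in c.items()})
E
```

```text
pics
{'time_s': 0.0, 'joints': array([-1.53237007e+00,  3.13435829e-01,  1.49845077e+00, -1.06275903e-05,
        1.33097173e+00, -2.23412745e-01]), 'dq': array([-1.56492300e-03, -1.94726943e-03,  6.50235480e-05, -2.54940849e-03,
       -8.05678451e-04,  2.74225572e-05]), 'tau': array([ 1.87011829e-03, -4.12257457e+01, -2.59741545e+01, -8.43640260e-05,
        4.12702560e-03, -4.14725389e-05]), 'eef_pos': array([ 135.86739084, -506.81063686,  200.5371931 ]), 'ee_rot': array([ 0.0918648 ,  0.701093  ,  0.09275661, -0.7010176 ]), 'force': array([-0.56609468, -0.14133682,  0.02052634]), 'wrist_torque': array([-0.03399752, -0.04039481,  0.03601594]), 'grip_width': 1.0042076986100723}
top {'fx': 458.299, 'fy': 458.299, 'cx': 285.245, 'cy': 213.532, 'R': [[-0.08, -0.997, 0.003], [-0.977, 0.078, -0.2], [0.199, -0.018, -0.98]], 't': [72.921, 601.367, 1284.542]}
side {'fx': 425.584, 'fy': 425.584, 'cx': 271.907, 'cy': 213.863, 'R': [[-0.997, -0.081, 0.009], [-0.069, 0.776, -0.627], [0.043, -0.626, -0.779]], 't': [564.193, 106.144, 1628.916]}
```

View pics/top0.png

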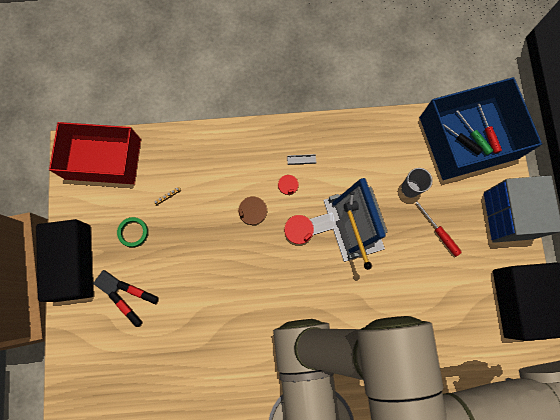

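View pics/side0.png

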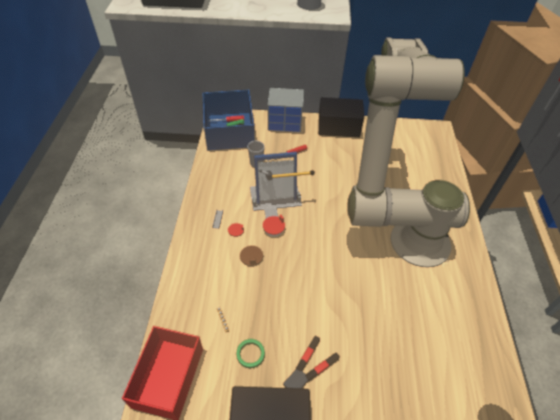

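Red discs at top (298,229), which is larger and on the strip, and (288,184), which is smaller. There is also a brown one at (252,210). The lid is the larger red one at (298,229); I'll confirm it with an enlarged crop.

```bash
python3 - <<'E'
import cv2
im=cv2.imread("pics/top0.png")[165:285,265:405]
cv2.imwrite("pics/top0c.png",cv2.resize(im,None,fx=5,fy=5,interpolation=cv2.INTER_CUBIC))
E
```

```text
(no output)
```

View pics/top0c.png

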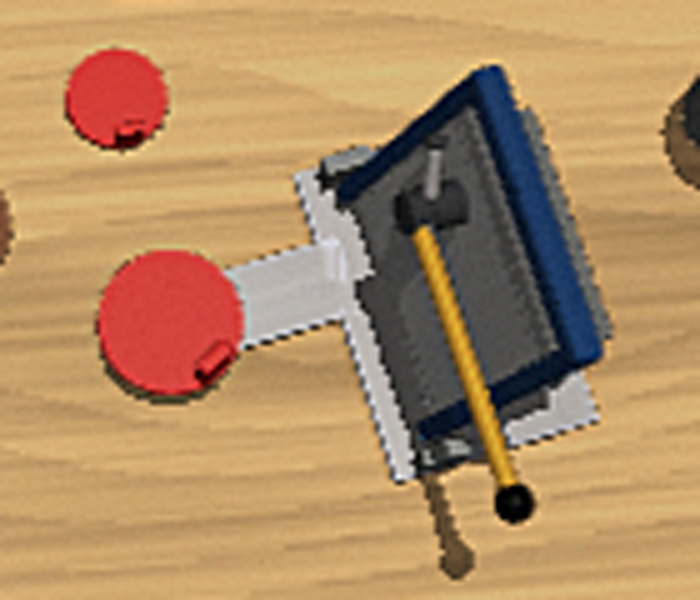

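The crop confirms it. The larger red lid is on the strip's cup at top (299,229), with its tab at about (308,237). The leg's foot is at (368,265) and the rail runs from (362,180) to (383,237). Next I'll fit the stand pose.

```bash
cat > h.py <<'E'
import numpy as np
from scipy.optimize import least_squares
def proj(c,X):
    p=np.asarray(X)@c["R"].T+c["t"]; return np.c_[c["fx"]*p[:,0]/p[:,2]+c["cx"],c["fy"]*p[:,1]/p[:,2]+c["cy"]]
def unproj(c,px,z):
    d=c["R"].T@np.array([(px[0]-c["cx"])/c["fx"],(px[1]-c["cy"])/c["fy"],1.]); C=-c["R"].T@c["t"]
    return C+d*(z-C[2])/d[2]
def fr(x,yf,h,th): return [x,yf*np.cos(th)+h*np.sin(th),20+h*np.cos(th)-yf*np.sin(th)]
def world(p,X):
    c,s=np.cos(p[2]),np.sin(p[2]);X=np.asarray(X,float)
    return np.c_[p[0]+c*X[:,0]-s*X[:,1],p[1]+s*X[:,0]+c*X[:,1],X[:,2]]
E
python3 - <<'E'
from rig import viewer
from h import *
c=viewer.camera_info("top")
px=np.array([(297,175),(400,480),(597,420),(514,502),(170,322)])/5+[265,165]
th=-.26
X=[(100,30,6),(-100,30,6),(-100,-100,6),fr(-136,30,130,th),(30,130,28)]
r=least_squares(lambda p:(proj(c,world(p,X))-px).ravel(),[500,-50,0.2],x_scale=[100,100,.1],loss="soft_l1")
p=r.x;print(p,r.fun.round(1).reshape(-1,2) if r.fun.size==10 else r.fun)
print("cup,rail,pivot,foot",world(p,[(30,130,22),fr(0,0,200,th),fr(30,30,130,th),fr(-136,30,130,th)]).round(1))
print("rail up",world(p,[(0,0,220)]).round(1))
print("lid",unproj(c,px[4],28),"tabtop",unproj(c,np.array((215,360))/5+[265,165],54))
for n,q,z in(("small",(288,184),3),("brown",(252,210),3),("offcut",(301,159),8),("tape",(132,232),10),("driver",(440,232),10),("tin",(418,180),100)):print(n,unproj(c,q,z).round())
E
```

```text
[ 5.59751761e+02 -1.48304630e+02  2.18618436e-01] [[-0.9 -0.5]
 [-0.7  0.7]
 [ 0.8 -0. ]
 [ 0.1  0.1]
 [ 0.6 -0.2]]
cup,rail,pivot,foot [[ 560.8  -14.9   22. ]
 [ 570.9 -198.5  213.3]
 [ 590.  -146.1  153.3]
 [ 427.9 -182.1  153.3]]
rail up [[ 559.8 -148.3  220. ]]
lid [560.39538292 -13.07206112  28.        ] tabtop [531.61151225 -36.12399573  54.        ]
small [710.   8.   3.]
brown [636. 124.   3.]
offcut [786. -39.   8.]
tape [596. 490.  10.]
driver [ 521. -438.   10.]
tin [ 665. -365.  100.]
```

```bash
cat >> h.py <<'E'
from scipy.spatial.transform import Rotation as Ro
def tool(s=None):
    from rig import ctrl
    s=s or ctrl.sense(); q=s["ee_rot"]; return s["eef_pos"],Ro.from_quat([q[1],q[2],q[3],q[0]])
def down(ang): # tool x down, tool y at heading ang (world)
    x=np.array([0,0,-1.]);y=np.array([np.cos(ang),np.sin(ang),0]);return Ro.from_matrix(np.c_[x,y,np.cross(x,y)])
def to(pos,R):
    p,r=tool(); print("shift mm",np.round(np.array(pos)-p,1),"turn",(R*r.inv()).as_rotvec().round(3))
E
python3 - <<'E'
from h import *
p,r=tool();print(r.as_matrix().round(3))
a=np.arctan2(-23.1,-28.8)+np.pi/2
for k in(0,np.pi):to([531.6,-36.1,130],down(a+k))
E
```

```text
[[-0.     0.259 -0.966]
 [ 0.001 -0.966 -0.259]
 [-1.    -0.001 -0.   ]]
shift mm [395.7 470.7 -70.6] turn [-0.001 -0.     0.414]
shift mm [395.7 470.7 -70.6] turn [-0.000e+00  2.000e-03 -2.727e+00]
```

Request:
{"api": "carry_out", "payload": {
  "targets": [
    {"x":0.03,"y":0.03,"z":0.05,"hand":1},
    {"x":0.06,"y":0.06,"z":0.1,"az":0.1,"hand":1},
    {"x":0.09,"y":0.1,"z":0.1,"az":0.2,"hand":0.3},
    {"x":0.12,"y":0.14,"z":0.1,"az":0.3,"hand":0},
    {"x":0.15,"y":0.18,"z":0.1,"az":0.414,"hand":0}
  ]
}}

```text
invalid input at $.targets[0]: expected keys x, y, z, ax, ay, az, hand
```

Request:
{"api": "carry_out", "payload": {
  "targets": [
    {"x":0.035,"y":0.045},
    {"x":0.07,"y":0.09},
    {"x":0.105,"y":0.135},
    {"x":0.14,"y":0.18},
    {"x":0.175,"y":0.22}
  ]
}}

```text
invalid input at $.targets[0]: expected keys x, y, z, ax, ay, az, hand
```

Request:
{"api": "carry_out", "payload": {
  "targets": [
    {"x":0.03,"y":0.03},
    {"x":0.06,"y":0.06,"z":-0.03},
    {"x":0.07,"y":0.07,"z":-0.09},
    {"x":0.07,"y":0.07,"z":-0.15},
    {"x":0.07,"y":0.07,"z":-0.17}
  ]
}}

```text
invalid input at $.targets[0]: expected keys x, y, z, ax, ay, az, hand
```

```bash
python3 - <<'E'
from rig import ctrl,viewer
from h import *
import cv2
s=ctrl.sense();print(s["time_s"],s["force"],s["grip_width"],s["eef_pos"]);a=np.arctan2(-23.1,-28.8)+np.pi/2
to([531.6,-36.1,33],down(a))
c=viewer.camera_info("wrist");cv2.imwrite("pics/w1.png",viewer.capture("wrist"))
print(proj(c,[[531.6,-36.1,54],[560.4,-13,28]]).round())
E
```

```text
0.1 [ 0.61959927  0.21769076 -0.06581156] 1.0013260987255803 [ 135.85166833 -506.84255998  200.59137481]
shift mm [ 395.7  470.7 -167.6] turn [-0.001 -0.     0.414]
[[-267. -581.]
 [-247. -577.]]
```

View pics/w1.png

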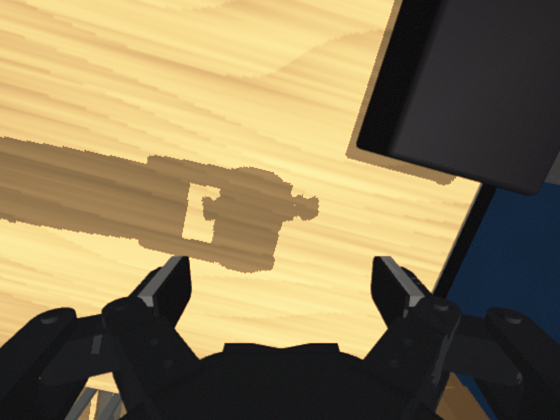

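All keys are needed in every row; nothing moved. The picture shows only bare bench and the open fingers.

Request:
{"api": "carry_out", "payload": {
  "targets": [
    {"x":0.03,"y":0.03,"z":0.05,"ax":0,"ay":0,"az":0,"hand":1},
    {"x":0.06,"y":0.06,"z":0.1,"ax":0,"ay":0,"az":0.1,"hand":1},
    {"x":0.09,"y":0.1,"z":0.1,"ax":0,"ay":0,"az":0.2,"hand":0.3},
    {"x":0.12,"y":0.14,"z":0.1,"ax":0,"ay":0,"az":0.3,"hand":0},
    {"x":0.15,"y":0.18,"z":0.1,"ax":0,"ay":0,"az":0.414,"hand":0}
  ]
}}

```text
time_s: 0.78
eef_pos: [286.6, -325.6, 301.0]
ee_rot: [0.236, 0.667, 0.236, -0.667]
force: [0.3, -0.6, -0.3]
grip_width: 0.497
```

Request:
{"api": "carry_out", "payload": {
  "targets": [
    {"x":0.035,"y":0.045,"z":0,"ax":0,"ay":0,"az":0,"hand":0},
    {"x":0.07,"y":0.09,"z":0,"ax":0,"ay":0,"az":0,"hand":0},
    {"x":0.105,"y":0.135,"z":0,"ax":0,"ay":0,"az":0,"hand":0},
    {"x":0.14,"y":0.18,"z":0,"ax":0,"ay":0,"az":0,"hand":0},
    {"x":0.175,"y":0.22,"z":0,"ax":0,"ay":0,"az":0,"hand":0}
  ]
}}

```text
time_s: 1.4
eef_pos: [461.7, -105.3, 301.1]
ee_rot: [-0.235, -0.667, -0.235, 0.667]
force: [1.0, -1.1, -0.3]
grip_width: 0.502
```

Request:
{"api": "carry_out", "payload": {
  "targets": [
    {"x":0.03,"y":0.03,"z":0,"ax":0,"ay":0,"az":0,"hand":0},
    {"x":0.06,"y":0.06,"z":-0.03,"ax":0,"ay":0,"az":0,"hand":0},
    {"x":0.07,"y":0.07,"z":-0.09,"ax":0,"ay":0,"az":0,"hand":0},
    {"x":0.07,"y":0.07,"z":-0.15,"ax":0,"ay":0,"az":0,"hand":0},
    {"x":0.07,"y":0.07,"z":-0.17,"ax":0,"ay":0,"az":0,"hand":0}
  ]
}}

```text
time_s: 2.02
eef_pos: [529.0, -36.3, 127.3]
ee_rot: [-0.233, -0.665, -0.236, 0.669]
force: [0.5, -0.3, 1.0]
grip_width: 0.502
```

```bash
python3 - <<'E'
from rig import ctrl,viewer
from h import *
import cv2
s=ctrl.sense();print(s["time_s"],s["force"],s["grip_width"],s["eef_pos"]);a=np.arctan2(-23.1,-28.8)+np.pi/2
to([531.6,-36.1,33],down(a))
c=viewer.camera_info("wrist");cv2.imwrite("pics/w2.png",viewer.capture("wrist"))
print(proj(c,[[531.6,-36.1,54],[560.4,-13,28]]).round())
E
```

```text
2.025 [ 0.49345766 -0.34109211  0.99596329] 0.5024397032552321 [529.00901282 -36.31894728 127.31272464]
shift mm [  2.6   0.2 -94.3] turn [-0.002 -0.006 -0.   ]
[[284. 207.]
 [284. 159.]]
```

View pics/w2.png

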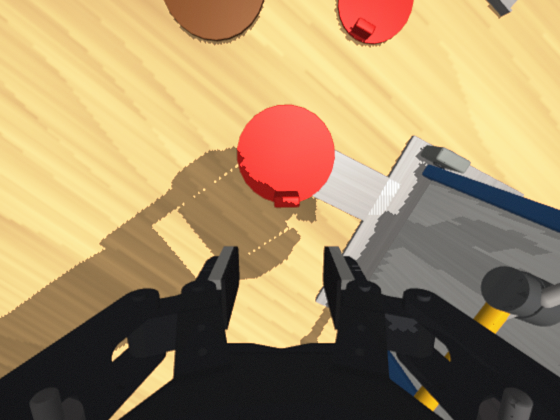

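The tab's top is at about (287,195) and the lid centre at (286,153). The jaws are lined up with the tab's tangent.

```bash
python3 - <<'E'
from rig import viewer
from h import *
import cv2
c=viewer.camera_info("wrist")
for q,z in(((287,195),54),((287,206),28),((286,153),28)):print(unproj(c,q,z).round(1))
im=cv2.imread("pics/w2.png")[180:216,262:312];cv2.imwrite("pics/w2c.png",cv2.resize(im,None,fx=10,fy=10,interpolation=cv2.INTER_NEAREST))
hsv=cv2.cvtColor(im,cv2.COLOR_BGR2HSV);print(hsv[:,25,2],"\n",hsv[20,:,2],"\n",hsv[14,:,2])
E
```

```text
[540.9 -31.5  54. ]
[528.4 -42.2  28. ]
[565.6 -10.8  28. ]
[252 252 252 252 252 252 252 252 252 254 246 133 114 117 118 122 162 234
 252 254 254 239 166 144 144 142 138 135 144 147 148 150 150 151 152 153] 
 [160 159 156 153 154 152 147 148 147 146 143 127 131 140 147 147 147 147
 146 145 163 254 255 251 249 254 254 254 254 254 254 253 253 253 253 254
 246 225 242 242 209 167 148 139 134 134 134 135 134 132] 
 [146 145 146 146 146 146 146 147 146 147 146 145 121 109 109 110 111 113
 117 115 112 114 116 117 119 118 119 119 120 119 120 116 117 120 120 122
 183 251 253 251 251 251 251 251 252 252 252 252 252 252]
```

View pics/w2c.png

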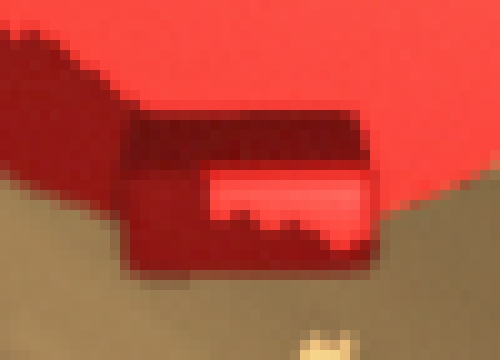

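```bash
python3 - <<'E'
from rig import viewer
from h import *
c=viewer.camera_info("wrist");print("cam",-c["R"].T@c["t"])
E
```

```text
cam [582.41271951   6.45866953 299.03332108]
```

The top face is centred at (287,202); the darker strip above it is the tab's inner wall.

```bash
python3 - <<'E'
from rig import viewer
from h import *
c=viewer.camera_info("wrist")
t=unproj(c,(287,202),54);l=unproj(c,(286,153),28);print(t,l,np.linalg.norm((t-l)[:2]))
a=np.arctan2(-23.1,-28.8)+np.pi/2; pos=np.array([*t[:2],33]);to(pos,down(a))
print("jaw dir",np.cos(a),np.sin(a))
d=np.array([np.cos(a-np.pi/2),np.sin(a-np.pi/2),0]);piv=np.array([*(t[:2]-74*d[:2]),22]);ax=np.cross(d,[0,0,1])
for ang in(.1,.2,.3):
    R=Ro.from_rotvec(ax*ang);print(ang,(R.apply(pos-piv)+piv-pos).round(1),(ax*ang).round(3))
E
```

```text
[536.25783498 -35.32141368  54.        ] [565.59974839 -10.8424417   28.        ] 38.21214403881045
shift mm [  7.5   1.1 -93.4] turn [-0.002 -0.007  0.   ]
jaw dir 0.6256854940024454 -0.7800754210939579
0.1 [1.1 0.9 7.3] [-0.063  0.078  0.   ]
0.2 [ 2.9  2.3 14.5] [-0.125  0.156  0.   ]
0.3 [ 5.1  4.1 21.4] [-0.188  0.234  0.   ]
```

Request:
{"api": "carry_out", "payload": {
  "targets": [
    {"x":0.003,"y":0.001,"z":-0.04,"ax":0,"ay":0,"az":0,"hand":0},
    {"x":0.0045,"y":0.0015,"z":-0.075,"ax":0,"ay":0,"az":0,"hand":0},
    {"x":0.0045,"y":0.0015,"z":-0.097,"ax":0,"ay":0,"az":0,"hand":0},
    {"x":0.0045,"y":0.0015,"z":-0.097,"ax":0,"ay":0,"az":0,"hand":0}
  ]
}}

```text
time_s: 2.58
eef_pos: [534.8, -35.5, 33.5]
ee_rot: [-0.234, -0.666, -0.235, 0.668]
force: [-0.3, 0.0, -0.2]
grip_width: 0.502
```

Request:
{"api": "carry_out", "payload": {
  "targets": [
    {"x":0,"y":0,"z":0,"ax":0,"ay":0,"az":0,"hand":-0.6},
    {"x":0,"y":0,"z":0,"ax":0,"ay":0,"az":0,"hand":-1},
    {"x":0,"y":0,"z":0,"ax":0,"ay":0,"az":0,"hand":-1},
    {"x":0,"y":0,"z":0,"ax":0,"ay":0,"az":0,"hand":-1}
  ],
  "grip_force": 40
}}

```text
time_s: 3.08
eef_pos: [535.5, -35.7, 34.4]
ee_rot: [0.235, 0.667, 0.234, -0.667]
force: [-0.2, -0.1, -0.2]
grip_width: -0.002
```

The fingers shut on nothing. I'll look with the wrist camera.

```bash
python3 - <<'E'
from rig import viewer,ctrl
from h import *
import cv2
c=viewer.camera_info("wrist");im=viewer.capture("wrist");s=viewer.capture("side");t=viewer.capture("top")
print(ctrl.sense()["grip_width"],proj(c,[[535.5,-35.7,34]]))
k=lambda i,a,b,w,h:cv2.resize(i[b:b+h,a:a+w],(400,300),interpolation=cv2.INTER_CUBIC)
cv2.imwrite("pics/m3.png",np.vstack([np.hstack([cv2.resize(im,(400,300)),k(s,230,180,80,60)]),np.hstack([k(t,265,195,80,60),k(im,180,120,200,150)])]))
E
```

```text
0.0025283860056777054 [[282.30042404 241.21033564]]
```

View pics/m3.png

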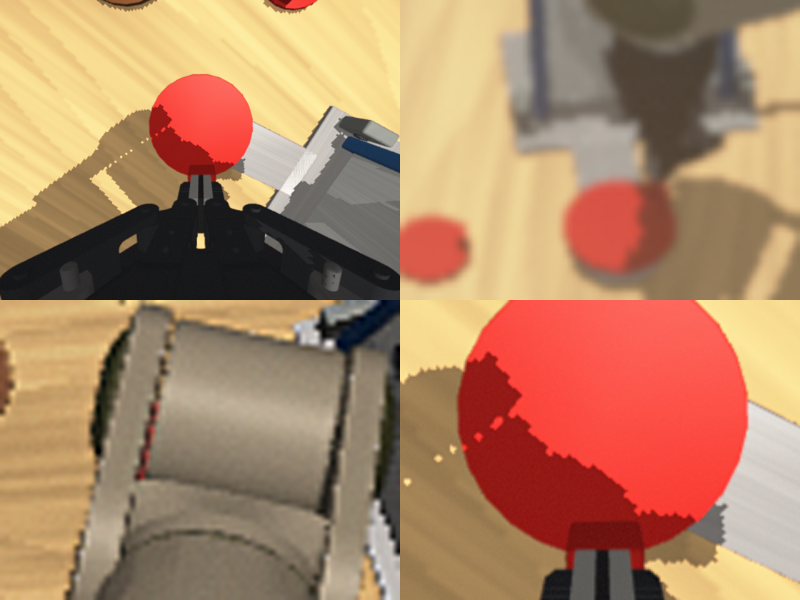

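The tips at (282,241) hide part of the tab's top face, so the height estimate may be off. I'll triangulate it.

```bash
python3 - <<'E'
from rig import viewer
from h import *
import cv2
c3=viewer.camera_info("wrist");ct=viewer.camera_info("top")
C=-c3["R"].T@c3["t"];print("cam",C,c3["fx"])
# w2 camera: same orientation, moved
c2=dict(c3);C2=np.array([582.41,6.46,299.03]);c2["t"]=-c3["R"]@C2
def tri(obs):
    f=lambda X:np.concatenate([proj(c,[X])[0]-q for c,q in obs])
    r=least_squares(f,[540,-30,40.]);return r.x.round(1),r.fun.round(1)
im=cv2.imread("pics/m3.png")[300:,400:]
print("tabtop w2+w3",tri([(c2,(287,202)),(c3,(282,248.5))]),"w2+top",tri([(c2,(287,202)),(ct,(308,237))]))
print("lid w2+w3",tri([(c2,(286,153)),(c3,(281,175))]),"w2+top",tri([(c2,(286,153)),(ct,(299,229.4))]))
for z in(34,44,54,64):print(z,proj(c3,[[536,-35.5,z]]),proj(c2,[[536,-35.5,z]]))
E
```

```text
cam [587.81717323   7.59649906 207.13037893] 301.7114970964749
tabtop w2+w3 (array([535.5, -36.1,  44.8]), array([-1.8, -0.1,  1.2,  0.1])) w2+top (array([534.8, -38.8,  35.9]), array([-0.1, -0.1,  0.5, -0.2]))
lid w2+w3 (array([567.3,  -9.8,  35.2]), array([-1.5, -0.2,  1. ,  0.1])) w2+top (array([565.8, -13.7,  -5.2]), array([ 0.1,  0.1, -0.3,  0.1]))
34 [[282.70687859 240.4675453 ]] [[284.8356744  198.18869579]]
44 [[282.81631479 246.74912737]] [[284.98691807 200.82716427]]
54 [[282.93850371 253.76270858]] [[285.14969938 203.66690859]]
64 [[283.07581237 261.64415621]] [[285.32539091 206.73187362]]
```

Request:
{"api": "carry_out", "payload": {
  "targets": [
    {"x":0,"y":0,"z":0,"ax":0,"ay":0,"az":0,"hand":0.1},
    {"x":0,"y":0,"z":0,"ax":0,"ay":0,"az":0,"hand":0.1},
    {"x":0,"y":0,"z":0,"ax":0,"ay":0,"az":0,"hand":0.1},
    {"x":0,"y":0,"z":0,"ax":0,"ay":0,"az":0,"hand":0.1}
  ]
}}

```text
time_s: 3.72
eef_pos: [535.4, -35.6, 34.1]
ee_rot: [-0.234, -0.667, -0.234, 0.667]
force: [-0.1, 0.8, -0.5]
grip_width: 0.553
```

```bash
python3 - <<'E'
from rig import viewer,ctrl
from h import *
import cv2
c=viewer.camera_info("wrist");im=viewer.capture("wrist");print(ctrl.sense()["grip_width"])
cv2.imwrite("pics/w4.png",cv2.resize(im[140:290,180:380],(800,600),interpolation=cv2.INTER_CUBIC))
for z in(28,34,54):print(z,proj(c,[[536,-35.5,z]]))
E
```

```text
0.5491850459494273
28 [[282.6747848  237.02907871]]
34 [[282.73527275 240.49572177]]
54 [[282.96745826 253.80257478]]
```

View pics/w4.png

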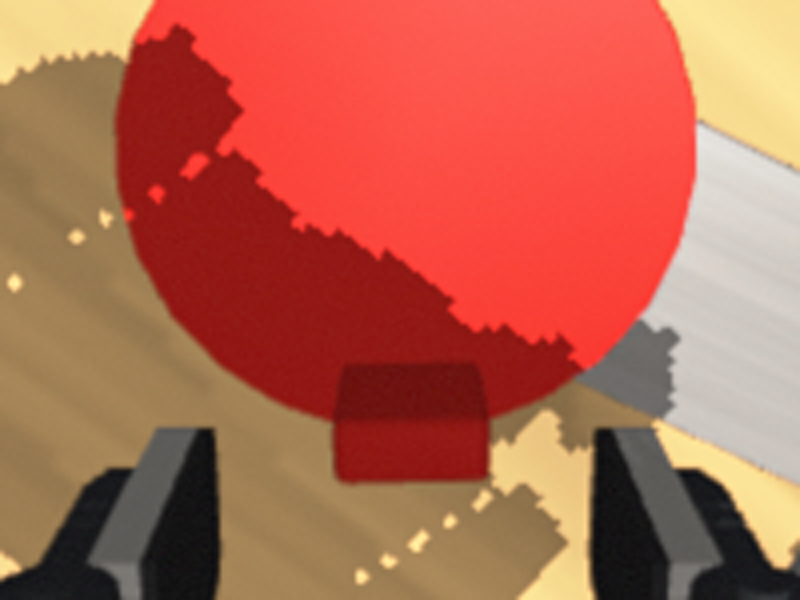

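```bash
python3 - <<'E'
from rig import viewer
from h import *
c=viewer.camera_info("wrist");p,r=tool();print(c["R"].round(3),p)
M=r.as_matrix()
for back in(0,10,19,30,40):
  for w in(-11,0,11):
    X=p-back*M[:,0]+w*M[:,2]+M[:,1]*23.4
    Y=p-back*M[:,0]+w*M[:,2]-M[:,1]*23.4
    print(back,w,((np.r_[proj(c,[X]),proj(c,[Y])]-[180,140])*4).round().tolist(),"depth",(c["R"]@X+c["t"])[2].round())
E
```

```text
[[ 0.625 -0.78  -0.   ]
 [-0.752 -0.603  0.265]
 [-0.207 -0.166 -0.964]] [535.36634238 -35.61070435  34.09100307]
0 -11 [[564.0, 337.0], [254.0, 337.0]] depth 182.0
0 0 [[562.0, 406.0], [256.0, 406.0]] depth 185.0
0 11 [[559.0, 472.0], [258.0, 472.0]] depth 188.0
10 -11 [[573.0, 359.0], [245.0, 359.0]] depth 172.0
10 0 [[570.0, 431.0], [248.0, 431.0]] depth 175.0
10 11 [[568.0, 500.0], [251.0, 500.0]] depth 178.0
19 -11 [[582.0, 381.0], [237.0, 381.0]] depth 164.0
19 0 [[579.0, 456.0], [240.0, 456.0]] depth 166.0
19 11 [[576.0, 529.0], [243.0, 529.0]] depth 169.0
30 -11 [[595.0, 411.0], [225.0, 411.0]] depth 153.0
30 0 [[591.0, 491.0], [229.0, 491.0]] depth 156.0
30 11 [[588.0, 568.0], [232.0, 568.0]] depth 159.0
40 -11 [[608.0, 443.0], [214.0, 443.0]] depth 143.0
40 0 [[604.0, 527.0], [217.0, 527.0]] depth 146.0
40 11 [[600.0, 608.0], [221.0, 608.0]] depth 149.0
```

The tip pixels, both open and shut, fit fingers ending about 30 mm behind the reported TCP. That puts the tips at about z 64, above the tab, which agrees with closing on nothing. I'll descend step by step and watch the force.

Request:
{"api": "carry_out", "payload": {
  "targets": [
    {"x":0,"y":0,"z":-0.01,"ax":0,"ay":0,"az":0,"hand":0},
    {"x":0,"y":0,"z":-0.018,"ax":0,"ay":0,"az":0,"hand":0},
    {"x":0,"y":0,"z":-0.018,"ax":0,"ay":0,"az":0,"hand":0}
  ]
}}

```text
time_s: 4.15
eef_pos: [534.8, -35.5, 15.1]
ee_rot: [-0.234, -0.667, -0.235, 0.668]
force: [0.4, -0.0, 0.5]
grip_width: 0.5
```

Request:
{"api": "carry_out", "payload": {
  "targets": [
    {"x":0,"y":0,"z":-0.005,"ax":0,"ay":0,"az":0,"hand":0},
    {"x":0,"y":0,"z":-0.005,"ax":0,"ay":0,"az":0,"hand":-1},
    {"x":0,"y":0,"z":-0.005,"ax":0,"ay":0,"az":0,"hand":-1},
    {"x":0,"y":0,"z":-0.005,"ax":0,"ay":0,"az":0,"hand":-1},
    {"x":0,"y":0,"z":-0.005,"ax":0,"ay":0,"az":0,"hand":-1}
  ]
}}

```text
time_s: 4.78
eef_pos: [535.4, -35.7, 11.2]
ee_rot: [0.234, 0.667, 0.234, -0.667]
force: [-0.7, 0.4, 0.0]
grip_width: 0.243
```

Gripped: the opening is 0.243, about 21 mm. Now tipping.

```bash
python3 - <<'E'
from h import *
pos,_=tool();d=np.array([-.780,-.626,0]);piv=np.array([*(pos+[.9,.2,0]-74*d)[:2],22]);ax=np.cross(d,[0,0,1])
for ang in(.1,.2,.3):
    R=Ro.from_rotvec(ax*ang);print(ang,(R.apply(pos-piv)+piv-pos).round(1),(ax*ang).round(3))
E
```

```text
0.1 [-0.6 -0.4  7.5] [-0.063  0.078  0.   ]
0.2 [-0.5 -0.4 15.1] [-0.125  0.156  0.   ]
0.3 [ 0.1  0.1 22.6] [-0.188  0.234  0.   ]
```

Request:
{"api": "carry_out", "payload": {
  "targets": [
    {"x":-0.0006,"y":-0.0004,"z":0.0085,"ax":-0.063,"ay":0.078,"az":0,"hand":-1},
    {"x":-0.0005,"y":-0.0004,"z":0.0165,"ax":-0.125,"ay":0.156,"az":0,"hand":-1},
    {"x":0,"y":0,"z":0.0245,"ax":-0.188,"ay":0.234,"az":0,"hand":-1},
    {"x":0,"y":0,"z":0.0245,"ax":-0.188,"ay":0.234,"az":0,"hand":-1},
    {"x":0,"y":0,"z":0.0245,"ax":-0.188,"ay":0.234,"az":0,"hand":-1}
  ]
}}

```text
time_s: 5.4
eef_pos: [534.9, -35.7, 35.1]
ee_rot: [-0.267, -0.56, -0.197, 0.759]
force: [-0.4, -1.0, -1.1]
grip_width: 0.241
```

```bash
python3 - <<'E'
from rig import viewer
import cv2,numpy as np
im=viewer.capture("wrist");s=viewer.capture("side")
cv2.imwrite("pics/w5.png",np.hstack([cv2.resize(im,(400,300)),cv2.resize(s[180:255,220:320],(400,300),interpolation=cv2.INTER_CUBIC)]))
E
```

```text
(no output)
```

View pics/w5.png

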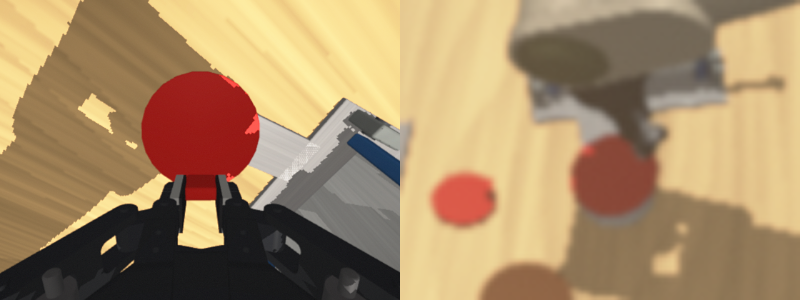

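The tab sits between the pads and the disc tilts with the tool. Next: lift, level and carry to a clear spot near (450,110).

Request:
{"api": "carry_out", "payload": {
  "targets": [
    {"x":0,"y":0,"z":0.03,"ax":0,"ay":0,"az":0,"hand":-1},
    {"x":-0.01,"y":0.02,"z":0.06,"ax":0.06,"ay":-0.08,"az":0,"hand":-1},
    {"x":-0.03,"y":0.05,"z":0.06,"ax":0.125,"ay":-0.156,"az":0,"hand":-1},
    {"x":-0.06,"y":0.08,"z":0.06,"ax":0.188,"ay":-0.234,"az":0,"hand":-1},
    {"x":-0.095,"y":0.105,"z":0.06,"ax":0.188,"ay":-0.234,"az":0,"hand":-1}
  ]
}}

```text
time_s: 6.12
eef_pos: [438.5, 69.4, 95.7]
ee_rot: [0.233, 0.668, 0.234, -0.667]
force: [0.8, -0.2, -0.5]
grip_width: 0.243
```

Request:
{"api": "carry_out", "payload": {
  "targets": [
    {"x":-0.018,"y":0.017,"z":-0.02,"ax":0,"ay":0,"az":0,"hand":-1},
    {"x":-0.018,"y":0.017,"z":-0.055,"ax":0,"ay":0,"az":0,"hand":-1},
    {"x":-0.018,"y":0.017,"z":-0.08,"ax":0,"ay":0,"az":0,"hand":-1},
    {"x":-0.018,"y":0.017,"z":-0.09,"ax":0,"ay":0,"az":0,"hand":-1},
    {"x":-0.018,"y":0.017,"z":-0.09,"ax":0,"ay":0,"az":0,"hand":-1}
  ]
}}

```text
time_s: 6.75
eef_pos: [422.3, 86.2, 5.7]
ee_rot: [-0.234, -0.667, -0.234, 0.667]
force: [0.7, 0.1, -1.2]
grip_width: 0.242
```

Request:
{"api": "carry_out", "payload": {
  "targets": [
    {"x":0,"y":0,"z":-0.004,"ax":0,"ay":0,"az":0,"hand":-1},
    {"x":0,"y":0,"z":-0.007,"ax":0,"ay":0,"az":0,"hand":-1},
    {"x":0,"y":0,"z":-0.007,"ax":0,"ay":0,"az":0,"hand":-1}
  ]
}}

```text
time_s: 7.12
eef_pos: [422.4, 86.4, -1.3]
ee_rot: [0.234, 0.667, 0.234, -0.667]
force: [0.4, -0.3, -0.8]
grip_width: 0.246
```

Request:
{"api": "carry_out", "payload": {
  "targets": [
    {"x":0,"y":0,"z":-0.002,"ax":0,"ay":0,"az":0,"hand":-1},
    {"x":0,"y":0,"z":-0.003,"ax":0,"ay":0,"az":0,"hand":-1},
    {"x":0,"y":0,"z":-0.003,"ax":0,"ay":0,"az":0,"hand":-1}
  ]
}}

```text
time_s: 7.5
eef_pos: [422.3, 86.4, -4.5]
ee_rot: [-0.234, -0.667, -0.234, 0.667]
force: [0.2, -0.4, -0.4]
grip_width: 0.239
```

Request:
{"api": "carry_out", "payload": {
  "targets": [
    {"x":0,"y":0,"z":-0.001,"ax":0,"ay":0,"az":0,"hand":-1},
    {"x":0,"y":0,"z":-0.002,"ax":0,"ay":0,"az":0,"hand":-1},
    {"x":0,"y":0,"z":-0.002,"ax":0,"ay":0,"az":0,"hand":-1}
  ]
}}

```text
time_s: 7.88
eef_pos: [422.4, 86.2, -5.2]
ee_rot: [-0.235, -0.667, -0.234, 0.667]
force: [-8.4, -2.8, 22.6]
grip_width: 0.245
```

Request:
{"api": "carry_out", "payload": {
  "targets": [
    {"x":0,"y":0,"z":0,"ax":0,"ay":0,"az":0,"hand":-0.2},
    {"x":0,"y":0,"z":0,"ax":0,"ay":0,"az":0,"hand":0.1},
    {"x":0,"y":0,"z":0,"ax":0,"ay":0,"az":0,"hand":0.1},
    {"x":0,"y":0,"z":0.05,"ax":0,"ay":0,"az":0,"hand":0.1},
    {"x":0,"y":0,"z":0.11,"ax":0,"ay":0,"az":0,"hand":0.1}
  ]
}}

```text
time_s: 8.5
eef_pos: [421.6, 86.4, 104.3]
ee_rot: [-0.234, -0.666, -0.235, 0.668]
force: [-0.4, 0.2, -0.0]
grip_width: 0.549
```

```bash
python3 - <<'E'
from rig import viewer,ctrl
from h import *
import cv2
c=viewer.camera_info("wrist");im=viewer.capture("wrist");cv2.imwrite("pics/w6.png",im)
p,r=tool();print(p,r.as_matrix().round(2).tolist())
h=cv2.cvtColor(im,cv2.COLOR_BGR2HSV);m=((h[...,0]<6)|(h[...,0]>174))&(h[...,1]>150)&(h[...,2]>90)
n,l,st,ce=cv2.connectedComponentsWithStats(m.astype(np.uint8))
for i in range(1,n):
    if st[i,4]>800:print(st[i],unproj(c,ce[i],12).round())
P=[559.75,-148.3,.2186]
for th in(-.26,0):print(th,"foot,stem mid,pivot,rail",world(P,[fr(-136,30,130,th),fr(-110,30,130,th),fr(30,30,130,th),fr(0,0,200,th)]).round(1).tolist())
E
```

```text
[425.48353463  86.33938252 111.76745493] [[0.01, 0.63, -0.78], [-0.0, -0.78, -0.63], [-1.0, 0.01, -0.01]]
[ 232  110   99  105 7903] [452. 111.  12.]
-0.26 foot,stem mid,pivot,rail [[427.9, -182.1, 153.3], [453.3, -176.5, 153.3], [590.0, -146.1, 153.3], [570.9, -198.5, 213.3]]
0 foot,stem mid,pivot,rail [[420.5, -148.5, 150.0], [445.9, -142.9, 150.0], [582.5, -112.5, 150.0], [559.8, -148.3, 220.0]]
```

The lid is on the bench at (452,111), let go. Next I'll plan the kickstand push, using the 30 mm tip offset.

```bash
cat > leg.py <<'E'
from h import *
P=[559.75,-148.3,.2186];th=-.26;t=.35
ys=world([0,0,P[2]],[(0,1,0)])[0]
R=Ro.from_rotvec(-ys*t)*down(P[2]-np.pi/2); tx=R.apply([1,0,0])
pv=np.array(fr(30,30,130,th))
def tcp(al,gap,r=142,below=15):
    L=pv+r*(np.array([-np.cos(al),.788*np.sin(al),-.616*np.sin(al)]))
    n=np.array([.788*np.sin(al),np.cos(al),0]);n/=np.linalg.norm(n)
    return world(P,[L-n*(15+gap)])[0]+tx*(30+below)
E
python3 - <<'E'
from leg import *
p,r=tool();print(p);print("turn",(R*r.inv()).as_rotvec().round(3))
print("above",tcp(0,7,below=-90).round(1))
for a,g in((0,7),(0,0),(.2,0),(.4,0),(.6,0),(.75,0),(.9,0)):print(a,tcp(a,g).round(1))
E
```

```text
[425.48353463  86.33938252 111.76745493]
turn [ 0.156 -0.309 -0.452]
above [ 436.1 -202.9  209.7]
0 [ 471.2 -195.   111.1]
0 [ 469.7 -188.2  111.1]
0.2 [ 465.3 -166.2   93.7]
0.4 [ 466.4 -143.5   77. ]
0.6 [ 472.9 -120.9   61.7]
0.75 [ 481.  -104.6   51.4]
0.9 [491.9 -89.   42.6]
```

Request:
{"api": "carry_out", "payload": {
  "targets": [
    {"x":0,"y":-0.01,"z":0.06,"ax":0.03,"ay":-0.06,"az":-0.09,"hand":-1},
    {"x":0,"y":-0.04,"z":0.11,"ax":0.06,"ay":-0.12,"az":-0.18,"hand":-1},
    {"x":0,"y":-0.09,"z":0.12,"ax":0.09,"ay":-0.18,"az":-0.27,"hand":-1},
    {"x":0.005,"y":-0.14,"z":0.12,"ax":0.12,"ay":-0.24,"az":-0.36,"hand":-1},
    {"x":0.01,"y":-0.19,"z":0.12,"ax":0.156,"ay":-0.309,"az":-0.452,"hand":-1}
  ]
}}

```text
time_s: 9.18
eef_pos: [432.4, -105.3, 224.0]
ee_rot: [0.06, 0.813, 0.09, -0.572]
force: [0.6, 0.4, -0.6]
grip_width: -0.003
```

Request:
{"api": "carry_out", "payload": {
  "targets": [
    {"x":0,"y":-0.05,"z":0,"ax":0,"ay":0,"az":0,"hand":-1},
    {"x":0,"y":-0.095,"z":0,"ax":0,"ay":0,"az":0,"hand":-1},
    {"x":0,"y":-0.1,"z":0,"ax":0,"ay":0,"az":0,"hand":-1},
    {"x":0,"y":-0.1,"z":0,"ax":0,"ay":0,"az":0,"hand":-1}
  ]
}}

```text
time_s: 9.68
eef_pos: [432.3, -203.2, 223.3]
ee_rot: [0.06, 0.812, 0.092, -0.573]
force: [-0.2, 1.0, 0.4]
grip_width: 0.001
```

```bash
python3 - <<'E'
from leg import *
from rig import viewer
import cv2
to(tcp(0,7,below=-90),R);to(tcp(0,7),R)
c=viewer.camera_info("wrist");im=viewer.capture("wrist");cv2.imwrite("pics/w7.png",im)
print("pred foot, leg@edge, rail corner",proj(c,world(P,[fr(-136,30,130,th),fr(-82,30,130,th),fr(-82,9,209,th)])).round())
E
```

```text
shift mm [  3.8   0.4 -13.6] turn [-0.006 -0.009 -0.002]
shift mm [  39.     8.2 -112.2] turn [-0.006 -0.009 -0.002]
pred foot, leg@edge, rail corner [[257. 238.]
 [258. 175.]
 [314. 153.]]
```

View pics/w7.png

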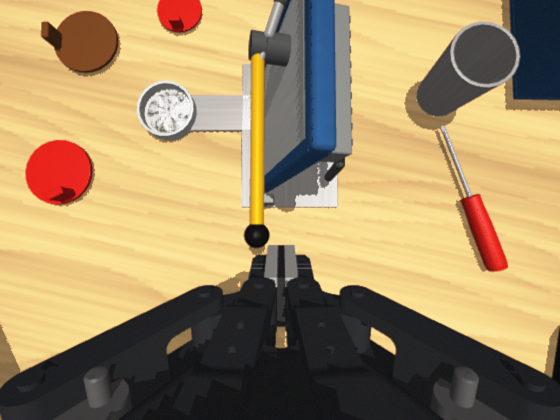

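The foot is at (257,236) against a predicted (257,238). The cup is open at (166,109) and the lid lies clear at (58,172). The model fits, so I'll insert the finger.

Request:
{"api": "carry_out", "payload": {
  "targets": [
    {"x":0.012,"y":0.002,"z":-0.03,"ax":0,"ay":0,"az":0,"hand":-1},
    {"x":0.022,"y":0.005,"z":-0.06,"ax":0,"ay":0,"az":0,"hand":-1},
    {"x":0.032,"y":0.007,"z":-0.09,"ax":0,"ay":0,"az":0,"hand":-1},
    {"x":0.039,"y":0.008,"z":-0.112,"ax":0,"ay":0,"az":0,"hand":-1},
    {"x":0.039,"y":0.008,"z":-0.112,"ax":0,"ay":0,"az":0,"hand":-1}
  ]
}}

```text
time_s: 10.35
eef_pos: [471.1, -193.8, 110.7]
ee_rot: [0.06, 0.812, 0.093, -0.573]
force: [-0.8, 0.1, 0.8]
grip_width: -0.001
```

```bash
python3 - <<'E'
from leg import *
from rig import ctrl
print(ctrl.sense()["force"])
for a in(0,.2,.4,.6,.75,.9):to(tcp(a,0),R)
E
```

```text
[-0.76176349  0.05026158  0.77784316]
shift mm [-1.4  5.6  0.4] turn [-0.007 -0.01  -0.004]
shift mm [ -5.8  27.6 -17. ] turn [-0.007 -0.01  -0.004]
shift mm [ -4.7  50.3 -33.7] turn [-0.007 -0.01  -0.004]
shift mm [  1.7  72.8 -49. ] turn [-0.007 -0.01  -0.004]
shift mm [  9.9  89.2 -59.3] turn [-0.007 -0.01  -0.004]
shift mm [ 20.7 104.8 -68.2] turn [-0.007 -0.01  -0.004]
```

Request:
{"api": "carry_out", "payload": {
  "targets": [
    {"x":-0.0015,"y":0.006,"z":0,"ax":0,"ay":0,"az":0,"hand":-1},
    {"x":-0.004,"y":0.017,"z":-0.008,"ax":0,"ay":0,"az":0,"hand":-1},
    {"x":-0.006,"y":0.028,"z":-0.017,"ax":0,"ay":0,"az":0,"hand":-1},
    {"x":-0.0055,"y":0.039,"z":-0.025,"ax":0,"ay":0,"az":0,"hand":-1},
    {"x":-0.005,"y":0.05,"z":-0.034,"ax":0,"ay":0,"az":0,"hand":-1}
  ]
}}

```text
time_s: 10.98
eef_pos: [466.3, -144.7, 77.0]
ee_rot: [0.061, 0.812, 0.092, -0.573]
force: [1.1, -0.6, -0.6]
grip_width: 0.001
```

Request:
{"api": "carry_out", "payload": {
  "targets": [
    {"x":0.003,"y":0.011,"z":-0.007,"ax":0,"ay":0,"az":0,"hand":-1},
    {"x":0.0065,"y":0.023,"z":-0.015,"ax":0,"ay":0,"az":0,"hand":-1},
    {"x":0.015,"y":0.039,"z":-0.025,"ax":0,"ay":0,"az":0,"hand":-1},
    {"x":0.026,"y":0.055,"z":-0.034,"ax":0,"ay":0,"az":0,"hand":-1},
    {"x":0.026,"y":0.055,"z":-0.034,"ax":0,"ay":0,"az":0,"hand":-1}
  ]
}}

```text
time_s: 11.6
eef_pos: [492.3, -89.2, 42.8]
ee_rot: [0.061, 0.812, 0.093, -0.573]
force: [-0.1, -1.3, -0.4]
grip_width: -0.001
```

```bash
python3 - <<'E'
from leg import *
from rig import viewer,ctrl
import cv2
s=viewer.capture("side");c=viewer.camera_info("side");t=viewer.capture("top");ct=viewer.camera_info("top");w=viewer.capture("wrist")
F=lambda al:world(P,[pv+166*np.array([-np.cos(al),.788*np.sin(al),-.616*np.sin(al)])])[0]
X=[F(0),F(.8),F(1.57),F(1.57)*0+world(P,[fr(0,0,200,th)])[0]]
print("side",proj(c,X).round().tolist(),"top",proj(ct,X).round().tolist(),F(1.57))
k=lambda i,a,b:cv2.resize(i[b:b+105,a:a+140],(400,300),interpolation=cv2.INTER_CUBIC)
cv2.imwrite("pics/m8.png",np.vstack([np.hstack([k(s,220,140),k(t,270,165)]),np.hstack([cv2.resize(w,(400,300)),0*cv2.resize(w,(400,300))])]))
print(ctrl.sense()["force"],ctrl.sense()["time_s"])
E
```

```text
side [[312.0, 172.0], [302.0, 204.0], [274.0, 219.0], [275.0, 156.0]] top [[368.0, 265.0], [326.0, 260.0], [301.0, 228.0], [372.0, 208.0]] [561.50002725 -18.45115653  51.08714614]
[-0.213625    0.02402247 -0.44699178] 11.75
```

View pics/m8.png

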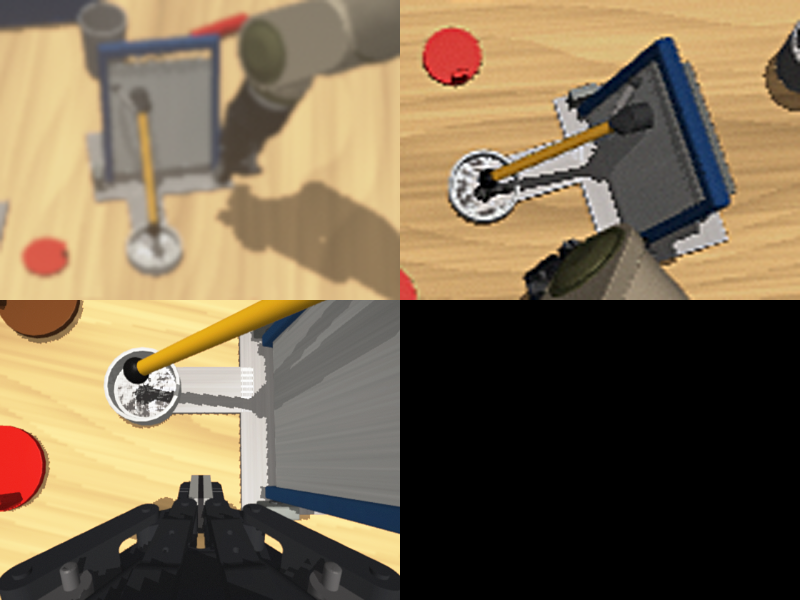

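The foot hangs over the cup at top pixel (301,229) against a predicted (301,228) for fully down, and the rail is unmoved. Next I'll retreat upward and go to the rail.

```bash
cat > rail.py <<'E'
from leg import *
xs=world([0,0,P[2]],[(1,0,0)])[0]
def pose(th,tip,x=0):
    return world(P,[fr(x,0,tip-30,th)])[0], Ro.from_rotvec(-xs*th)*down(P[2]-np.pi/2)
E
python3 - <<'E'
from rail import *
to(*pose(-.26,274));to(*pose(-.26,184))
E
```

```text
shift mm [  81.  -118.6  212.1] turn [0.171 0.388 0.044]
shift mm [ 76.  -96.1 125.1] turn [0.171 0.388 0.044]
```

Request:
{"api": "carry_out", "payload": {
  "targets": [
    {"x":0,"y":0,"z":0.05,"ax":0,"ay":0,"az":0,"hand":-1},
    {"x":0,"y":0,"z":0.11,"ax":0,"ay":0,"az":0,"hand":-1},
    {"x":0,"y":0,"z":0.17,"ax":0,"ay":0,"az":0,"hand":-0.5},
    {"x":0,"y":0,"z":0.22,"ax":0,"ay":0,"az":0,"hand":0},
    {"x":0,"y":0,"z":0.22,"ax":0,"ay":0,"az":0,"hand":0.1}
  ]
}}

```text
time_s: 12.38
eef_pos: [493.3, -91.8, 267.6]
ee_rot: [0.062, 0.814, 0.09, -0.57]
force: [0.1, -0.5, -0.3]
grip_width: 0.549
```

```bash
python3 - <<'E'
from rail import *
to(*pose(-.26,274))
E
```

```text
shift mm [  80.  -117.7  -11.8] turn [0.175 0.394 0.045]
```

Request:
{"api": "carry_out", "payload": {
  "targets": [
    {"x":0.02,"y":-0.03,"z":0,"ax":0.043,"ay":0.097,"az":0.011,"hand":0.1},
    {"x":0.04,"y":-0.06,"z":0,"ax":0.086,"ay":0.194,"az":0.022,"hand":0.1},
    {"x":0.06,"y":-0.09,"z":-0.005,"ax":0.129,"ay":0.291,"az":0.033,"hand":0.1},
    {"x":0.08,"y":-0.118,"z":-0.01,"ax":0.173,"ay":0.39,"az":0.045,"hand":0.1},
    {"x":0.08,"y":-0.118,"z":-0.01,"ax":0.173,"ay":0.39,"az":0.045,"hand":0.1}
  ]
}}

```text
time_s: 13.0
eef_pos: [573.0, -211.0, 247.3]
ee_rot: [0.019, -0.683, -0.17, 0.71]
force: [-0.9, 0.0, -0.2]
grip_width: 0.547
```

```bash
python3 - <<'E'
from rail import *
from rig import viewer
import cv2
to(*pose(-.26,184))
c=viewer.camera_info("wrist");im=viewer.capture("wrist")
h=cv2.cvtColor(im,cv2.COLOR_BGR2HSV);m=(h[...,0]>100)&(h[...,0]<118)&(h[...,1]>150)&(h[...,2]>60)
cv2.imwrite("pics/w9.png",im)
e=proj(c,world(P,[fr(x,y,209,th) for x,y in((-82,9),(82,9),(82,-9),(-82,-9))]));print("pred rail top",e.round())
for r in range(100,260,25):
    q=np.where(m[r])[0];print(r,(q.min(),q.max(),len(q)) if len(q) else None)
E
```

```text
shift mm [ -4.6  24.1 -78.5] turn [-0.008 -0.01   0.001]
pred rail top [[267. 326.]
 [263. 101.]
 [292. 101.]
 [290. 326.]]
100 (np.int64(264), np.int64(288), 25)
125 (np.int64(263), np.int64(288), 26)
150 (np.int64(264), np.int64(288), 25)
175 (np.int64(264), np.int64(288), 25)
200 (np.int64(265), np.int64(288), 24)
225 (np.int64(266), np.int64(288), 23)
250 (np.int64(266), np.int64(288), 23)
```

View pics/w9.png

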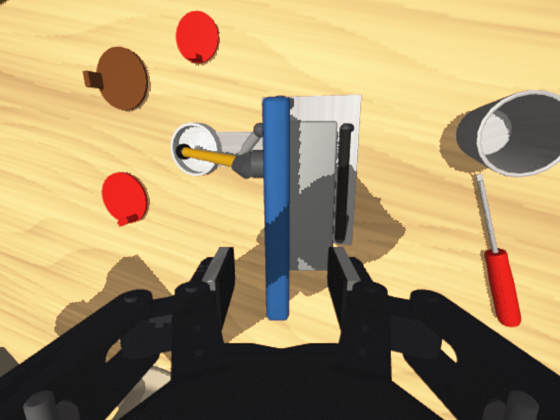

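The rail at columns 264–288 is between the pads and matches the prediction. Descending and gripping.

Request:
{"api": "carry_out", "payload": {
  "targets": [
    {"x":-0.0015,"y":0.008,"z":-0.026,"ax":0,"ay":0,"az":0,"hand":0.1},
    {"x":-0.003,"y":0.016,"z":-0.052,"ax":0,"ay":0,"az":0,"hand":0.1},
    {"x":-0.0045,"y":0.024,"z":-0.078,"ax":0,"ay":0,"az":0,"hand":0.1},
    {"x":-0.0045,"y":0.024,"z":-0.078,"ax":0,"ay":0,"az":0,"hand":0.1}
  ]
}}

```text
time_s: 13.55
eef_pos: [566.6, -183.3, 175.4]
ee_rot: [0.016, -0.685, -0.169, 0.708]
force: [-0.3, 0.4, -0.6]
grip_width: 0.546
```

Request:
{"api": "carry_out", "payload": {
  "targets": [
    {"x":0,"y":0,"z":0,"ax":0,"ay":0,"az":0,"hand":-0.3},
    {"x":0,"y":0,"z":0,"ax":0,"ay":0,"az":0,"hand":-1},
    {"x":0,"y":0,"z":0,"ax":0,"ay":0,"az":0,"hand":-1},
    {"x":0,"y":0,"z":0,"ax":0,"ay":0,"az":0,"hand":-1}
  ],
  "grip_force": 40
}}

```text
time_s: 14.05
eef_pos: [568.4, -186.1, 177.3]
ee_rot: [0.014, -0.687, -0.167, 0.707]
force: [-0.4, -5.7, 7.4]
grip_width: 0.202
```

```bash
python3 - <<'E'
from rail import *
p,r=tool();H=world(P,[(0,0,20)])[0]
for d in(.05,.1,.15,.2,.24,.26,.28):
    q=Ro.from_rotvec(-xs*d);print(d,(q.apply(p-H)+H-p).round(1),(-xs*d).round(3))
to(*pose(-.26,184))
E
```

```text
0.05 [-1.7  7.7  1.7] [-0.049 -0.011 -0.   ]
0.1 [-3.4 15.5  3.1] [-0.098 -0.022 -0.   ]
0.15 [-5.2 23.4  4. ] [-0.146 -0.033 -0.   ]
0.2 [-6.9 31.3  4.6] [-0.195 -0.043 -0.   ]
0.24 [-8.4 37.6  4.7] [-0.234 -0.052 -0.   ]
0.26 [-9.1 40.8  4.7] [-0.254 -0.056 -0.   ]
0.28 [-9.8 43.9  4.6] [-0.273 -0.061 -0.   ]
shift mm [-0.1 -0.9 -8.5] turn [ 0.001  0.001 -0.   ]
```

Request:
{"api": "carry_out", "payload": {
  "targets": [
    {"x":-0.0017,"y":0.008,"z":0.0017,"ax":-0.049,"ay":-0.011,"az":0,"hand":-1},
    {"x":-0.0034,"y":0.0155,"z":0.003,"ax":-0.098,"ay":-0.022,"az":0,"hand":-1},
    {"x":-0.0052,"y":0.0235,"z":0.004,"ax":-0.146,"ay":-0.033,"az":0,"hand":-1},
    {"x":-0.0069,"y":0.0313,"z":0.0046,"ax":-0.195,"ay":-0.043,"az":0,"hand":-1},
    {"x":-0.0069,"y":0.0313,"z":0.0046,"ax":-0.195,"ay":-0.043,"az":0,"hand":-1}
  ]
}}

```text
time_s: 14.68
eef_pos: [561.1, -153.6, 181.9]
ee_rot: [-0.056, -0.7, -0.099, 0.705]
force: [-2.3, -4.3, 8.1]
grip_width: 0.199
```

Request:
{"api": "carry_out", "payload": {
  "targets": [
    {"x":-0.0008,"y":0.003,"z":0,"ax":-0.02,"ay":-0.004,"az":0,"hand":-1},
    {"x":-0.0015,"y":0.0063,"z":0.0001,"ax":-0.039,"ay":-0.009,"az":0,"hand":-1},
    {"x":-0.0022,"y":0.0095,"z":0.0001,"ax":-0.059,"ay":-0.013,"az":0,"hand":-1},
    {"x":-0.0022,"y":0.0095,"z":0.0001,"ax":-0.059,"ay":-0.013,"az":0,"hand":-1},
    {"x":-0.0022,"y":0.0095,"z":0.0001,"ax":-0.059,"ay":-0.013,"az":0,"hand":-1}
  ]
}}

```text
time_s: 15.3
eef_pos: [559.7, -147.0, 182.0]
ee_rot: [0.077, 0.703, 0.076, -0.703]
force: [0.4, -12.5, 6.9]
grip_width: 0.199
```

```bash
python3 - <<'E'
from rail import *
from rig import viewer,ctrl
import cv2
s=ctrl.sense();print(s["time_s"],s["force"],s["wrist_torque"],s["grip_width"]);to(*pose(0,184))
p,r=tool();x=r.apply([1,0,0]);print("tool lean about xs",np.arctan2(-x@ys,-x[2]))
sd=viewer.capture("side");c=viewer.camera_info("side");ct=viewer.camera_info("top");t=viewer.capture("top")
X=world(P,[(30,130,17)]+[fr(a,0,200,0) for a in(-82,82)]+[fr(a,0,200,-.1) for a in(-82,82)])
print(proj(c,X).round(),proj(ct,X).round())
k=lambda i,a,b:cv2.resize(i[b:b+90,a:a+120],(400,300),interpolation=cv2.INTER_CUBIC)
cv2.imwrite("pics/m10.png",np.hstack([k(sd,220,145),k(t,270,165)]))
E
```

```text
15.3 [  0.44050941 -12.52317427   6.94200513] [-1.88696129 -0.01155201  0.1203912 ] 0.19906939469979099
shift mm [ 0.1 -1.3 -8. ] turn [0.002 0.    0.001]
tool lean about xs 0.0022518595923373273
[[274. 226.]
 [299. 162.]
 [255. 166.]
 [298. 158.]
 [255. 162.]] [[299. 230.]
 [364. 243.]
 [343. 184.]
 [371. 241.]
 [351. 182.]]
```

The tool is upright and the −12.5 N sideways reaction fits the foot's stop being met. I've used all my views, so I'll check the rest numerically.

```bash
python3 - <<'E'
from rail import *
from rig import viewer,ctrl
import cv2
sd=viewer.capture("side");t=viewer.capture("top");c=viewer.camera_info("side");ct=viewer.camera_info("top");w=viewer.capture("wrist");cw=viewer.camera_info("wrist")
s=ctrl.sense();print(s["force"],s["dq"].round(4),s["time_s"])
def blue(i):
    h=cv2.cvtColor(i,cv2.COLOR_BGR2HSV);return (h[...,0]>100)&(h[...,0]<122)&(h[...,1]>120)
b=blue(sd)
for col in(254,256,258,260,290,294,297,300):
    q=np.where(b[140:200,col])[0]+140;print("side col",col,q.tolist())
for th in(0,-.06,-.26):print(th,"side rail rows near ends",proj(c,world(P,[fr(a,9,209,th) for a in(-70,70)])).round(1).tolist(),proj(c,world(P,[fr(a,-9,209,th) for a in(-70,70)])).round(1).tolist())
yel=cv2.cvtColor(w,cv2.COLOR_BGR2HSV);m=(yel[...,0]>18)&(yel[...,0]<30)&(yel[...,1]>200)&(yel[...,2]>90)
n,l,st,ce=cv2.connectedComponentsWithStats(m.astype(np.uint8))
for i in range(1,n):
    if st[i,4]>150:print("wrist yellow",st[i])
F=lambda th,al=1.571:[30,*((lambda a:(fr(0,30,130,th)[1]+a*np.cos(np.radians(53)-0+th*1.0),fr(0,30,130,th)[2]-a*np.sin(np.radians(53)+th)))(166))]
for th in(0,-.06,-.26):
    f=F(th);print(th,"foot stand",np.round(f,1),"wrist px foot",proj(cw,world(P,[f])).round(),"top",proj(ct,world(P,[f])).round(1))
for n_,i,cc in(("wrist",w,cw),("top",t,ct)):
    q=proj(cc,world(P,[F(0)]))[0].astype(int);r=25 if n_=="wrist" else 9
    if r<q[0]<560-r and r<q[1]<420-r:
        g=i[q[1]-r:q[1]+r+1,q[0]-r:q[0]+r+1].max(2)<45;yy,xx=np.where(g);print(n_,"dark centroid",(xx.mean()+q[0]-r,yy.mean()+q[1]-r) if len(xx) else None,len(xx),"pred",q)
h=cv2.cvtColor(t,cv2.COLOR_BGR2HSV);m=((h[...,0]<6)|(h[...,0]>174))&(h[...,1]>150)
n,l,st,ce=cv2.connectedComponentsWithStats(m.astype(np.uint8))
for i in range(1,n):
    if 150<st[i,4]<2000:print("red",ce[i].round(),st[i,4],unproj(ct,ce[i],12).round())
E
```

```text
[ -0.97326707 -12.31131755   6.68746069] [-0.0001 -0.0003  0.0003  0.0005  0.0008 -0.0016] 15.55
side col 254 []
side col 256 []
side col 258 []
side col 260 []
side col 290 []
side col 294 []
side col 297 []
side col 300 []
0 side rail rows near ends [[296.6, 162.0], [258.9, 165.5]] [[295.7, 158.6], [258.3, 162.0]]
-0.06 side rail rows near ends [[296.0, 159.6], [258.4, 163.0]] [[295.2, 156.5], [257.9, 159.8]]
-0.26 side rail rows near ends [[294.0, 152.9], [257.2, 156.2]] [[293.2, 150.7], [256.7, 154.0]]
wrist yellow [162 154  62  27 694]
0 foot stand [ 30.  129.9  17.4] wrist px foot [[166. 162.]] top [[299.5 229.8]]
-0.06 foot stand [ 30.  129.8  25.2] wrist px foot [[163. 162.]] top [[299.6 229.3]]
-0.26 foot stand [ 30.  126.2  50.9] wrist px foot [[157. 165.]] top [[301.1 227.5]]
wrist dark centroid (np.float64(161.68067226890756), np.float64(157.7731092436975)) 119 pred [165 161]
top dark centroid (np.float64(299.55), np.float64(229.675)) 40 pred [299 229]
red [493. 139.] 224 [ 801. -647.   12.]
red [288. 184.] 312 [706.   9.  12.]
red [448. 241.] 278 [ 492. -457.   12.]
red [261. 271.] 681 [449. 110.  12.]
```

```bash
python3 - <<'E'
from rail import *
from rig import viewer
import cv2
sd=viewer.capture("side").astype(int)
B=sd[...,0]-sd[...,2]
for col in(258,260,262,264,288,291,294):
    q=np.where(B[140:185,col]>25)[0]+140;print(col,q.tolist())
o=cv2.imread("pics/side0.png").astype(int);B=o[...,0]-o[...,2]
for col in(260,264,288,291):print("start",col,(np.where(B[140:185,col]>25)[0]+140).tolist())
E
```

```text
258 [164, 165, 166]
260 [164, 165, 166]
262 [164, 165]
264 [164, 165]
288 []
291 []
294 []
start 260 [155, 156, 157]
start 264 [155, 156]
start 288 [154]
start 291 [153, 154]
```

The rail rows in the side view moved from 155–157 to 164–166, which fits lean 0. The foot is centred in the cup. Handing in.

```bash
python3 - <<'E'
from rig import finish_job
print(finish_job())
E
```

```text
the job is handed in; nothing more can be done
None
```

I completed every step and handed the job in at about 16 s of the 64 s. The hand-in reports no verdict.

- **Lid:** I tipped it about 17° by its tab, lifted it off and laid it on the bench at about (450, 110) mm. The last top picture shows it still there, well over 100 mm from the cup.
- **Kickstand:** I pushed it with the closed fingers while the frame leaned back. It snapped fully down, with the foot at pixel (301, 229) against a predicted (301, 228).
- **Frame:** I gripped it by the top rail and brought it upright.
    - **Upright:** the side view shows the rail where lean 0 puts it, within about 1–2 pixels, and the tool leans 0.002 rad.
    - **Foot:** it is within a pixel of the cup's centre in the top view. The wrist view had it about 5 pixels from the prediction.
    - **Hold:** the rail sat in the closed fingers (about 17 mm opening). I measured a steady sideways force of about 12 N from the foot's stop, with the arm still.

**Disagreements with the description:**
- **Finger length:** the fingertips end about 30 mm short of the reported TCP. My first close on the tab shut on nothing, so I measured the offset in the pictures and allowed for it.
- **Tab direction:** the lid's tab pointed toward the robot and frame side, not away from the frame. I followed the pictures.

The last checks were numeric, because I had used all 12 picture views. I did not check the bystanders one by one at the end; none showed as moved in the later views that included them.

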